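# Clamp a batch of T-sections in the cam-lock jig

## Task

Set up the bench jig with the aluminium T-sections: first flip the orange cam lever over to free the sliding fence, slide the fence back, and clear the wooden packing block out of the jig into the red tray. Lay every T-section flat in the jig, web up, parallel to the blue fence and with its length on the bed, then, with the lever still free, push the fence up so that the T-sections are snug side by side between fixed stop and fence, and flip the lever back to lock it. Leave the can, wrench and yellow folding rule alone.

Things in the scene. Friction and masses are not known exactly. Their poses are not given: they have to be found in the camera images.
- jig: fixed clamping jig: dark steel bed 160 mm (x) by 325 mm (y), 12 mm thick, with a blue fixed stop bar (150 long, 20 thick, rising 22 mm above the bed) at its -y end and the cam lock at its +y end: a steel channel 64 mm wide, 80 mm long (y = 82 to 162 mm), up to 45 mm above the bed, through which the fence's tail bar slides. Origin: centre of the bed's underside on the bench; x along the stop bar (away from the robot), y from stop to cam lock, z up
- stop_face (a point): foot of the middle of the fixed stop's inner face, at the bed's top surface (jig y = -142.5 mm, z = 12 mm); axes as the jig's, clear bed on its +y side
- fence_face (a point): foot of the middle of the sliding fence's inner face, at the bed's top; axes as the jig's, clear bed on its -y side. Its y in the frame of stop_face is the clear width of the bed: 78 to 98 mm at the start, too narrow for two T-sections; can be slid open to 200 mm
- fence: sliding fence, 0.5 kg: blue bar 150 (x) by 20 by 22 mm high, on the bed parallel to the stop, with an aluminium tail bar (38 wide, 12 thick, 215 long) guided in the cam lock, so it slides along y only. Origin as fence_face. Freed it slides with 3 to 6 N of friction (to 15 N pushing three T-sections) and stays where left; locked, the cam holds it against some 20 N
- fence_post (a point): black upright post in the middle of the fence bar for moving the fence by hand: 18 mm diameter, top 82 mm above the bed; this point is on its axis, 66 mm above the bed, 12 mm behind the fence face
- cam (a joint): cam lever angle, rad: 0 = locked (starts so), leaning 50 degrees from vertical to jig -x, the robot's side; 1.75 = fully free, leaning 50 degrees to jig +x. Swings over the top about an axis along jig y, across the slide; hinged on the fixed cam lock. Stays where left; moves with 2 N at the knob, up to 15 N while the cam grips (below about 0.45). Locked below 0.15, free above 1.0
- cam_pivot (a point): point on the lever's hinge axis, in the middle of the cam lock, 31 mm above the bed (jig x = 0, y = 122.5 mm, z = 43 mm); axes as the jig's; fixed to the jig
- cam_knob (a point): centre of the orange ball knob (24 mm diameter) at the lever's end, 80 mm from the hinge axis; the lever is a 12 mm round bar
- tee1: loose bare-aluminium T-section, 120 mm long: flange 50 mm wide and 8 mm thick lying flat, upright web 8 mm thick along its middle, 50 mm high overall, 0.23 kg. Origin: centre of the underside; x along its length, y across the flange, z up; either end is the same. Two or three of the T-sections are present in a run (an absent one reads None); they start flat on the bench, web up, to the robot's right of the jig
- tee2: loose bare-aluminium T-section, 120 mm long: flange 50 mm wide and 8 mm thick lying flat, upright web 8 mm thick along its middle, 50 mm high overall, 0.23 kg. Origin: centre of the underside; x along its length, y across the flange, z up; either end is the same. Two or three of the T-sections are present in a run (an absent one reads None); they start flat on the bench, web up, to the robot's right of the jig
- tee3: loose bare-aluminium T-section, 120 mm long: flange 50 mm wide and 8 mm thick lying flat, upright web 8 mm thick along its middle, 50 mm high overall, 0.23 kg. Origin: centre of the underside; x along its length, y across the flange, z up; either end is the same. Two or three of the T-sections are present in a run (an absent one reads None); they start flat on the bench, web up, to the robot's right of the jig
- packer: loose wooden packing block 120 (x) by 45 (y) by 60 mm (z), 0.18 kg, starting on the bed between stop and fence, roughly parallel to them; origin: centre of its underside
- tray: fixed open red plastic tray, 200 (x) by 140 (y) by 45 mm high outside, walls and floor 5 mm, on the bench to the robot's right; origin: centre of its underside
- can: bystander: upright can, 60 mm diameter, 110 mm high; origin at its foot; leave alone
- wrench: bystander: steel wrench lying flat; leave alone
- rule: bystander: yellow folded rule 200 by 32 by 16 mm lying flat; leave alone

How it is judged:
By the outcome, as a careful person would: the job done as asked, in the order asked, and still so for the second after the job is handed in, with the robot touching nothing.
Of tee1, tee2, tee3 only 2 to 3 are there at a start; the rules pass over those that are not, and their reading is None.
At some moment in a run one of tee1, tee2, tee3 may be knocked a few centimetres aside while the robot is not near it.
Once in a run the grip may slacken for a moment while it holds something.
It also fails if it takes over 210 s, if anything falls off the work surface, if the arm or the gripper's body presses on something with over 40 N, if the wrist force passes 120 N, or if a joint passes its speed limit or range.

## Robot

A 6-joint arm with a two-finger parallel gripper is mounted at the origin on the work surface. World frame = base frame: x ahead of the robot, y to its left, z up, the work surface at z = 0. Lengths are in mm, angles in rad, forces in N, time in s.
With the tool pointing down it reaches from about 350 to 775 mm from the base axis. Payload 7.3 kg.
Tool frame: the origin (TCP) lies between the finger pads; the fingertips stand 25 mm ahead of it and the grasp point (between the pads) lies 6 mm ahead of it; z points along the fingers, y is the line along which they close (so a half turn about z gives the same grasp; the last joint's range is limited). The gripper opens to 92 mm and grips with 3 to 60 N. Pads are 19 mm wide; open, the fingers measure 130 mm over their backs; the gripper's body (75 mm by 190 mm) begins 47 mm behind the grasp point.
Start: joints at [-1.436, 0.342, 1.524, -0, 1.275, -0.146], TCP at [145.512, -504.449, 251.741] pointing down, gripper open.
Joint ranges: [-2.53, 2.53], [-0.77, 2.02], [0.04, 2.7], [-1, 4.14], [0.28, 2.66], [-3.11, 3.11]. Speed limits (rad/s): [2.57, 2.57, 3.14, 3.14, 3.14, 3.14].

## Interface

Orientations are given as [roll, pitch, yaw] about the fixed x, y, z axes, in that order (R = Rz(yaw) Ry(pitch) Rx(roll)).
In Python, from plant import bot gives the robot as it stands.
- The arm moves only by the tool play_rows, never from a script. Its argument "commands" is a list of rows, each an object of numbers: "x", "y", "z": the shift along the tool's x, y, z in m; "twist": the turn about the tool's z in degrees. In form: [{"x": .., "y": .., "z": .., "twist": ..}, ...]. A call has exactly 8 rows; each row is the pose to reach, as a shift and turn from the pose commanded when the call began, along the tool's axes at that moment; what a row does not reach only later rows make up. A row lasts 1/10 s, in which the tool goes at most 50 mm and 8.59 degrees, less where a joint would pass 70% of its speed; a pose out of reach is approached as far as the arm can. A call with a gripper value outside its range is refused whole. "jaw" is the closure, from 0 (fully open) to 1 (shut), set as the call begins (left out, the last holds). The fingers move at their own pace and stop on an object; the grip force is fixed at half the most. Time passes only in rows, so rows that repeat a pose let the fingers close, or fill a call up. It gives the time, the measured TCP pose, the force, the opening and the grip force at its end, in the units of the state.
- bot.get_obs(): the state, without advancing time (a new reading comes with each control period).
- bot.capture(name): name is "side" or "top" or "wrist"; returns a dict with "pixels" (384x512x3 uint8, red, green, blue), "fx", "fy", "cx", "cy" (pixels), "eye" and "rotation" of the camera in the world. Camera axes: x right, y down, z forward; pixel columns grow to the right and rows downward; lengths in mm; the calibration is good to about 2 mm. The wrist camera is an equidistant fisheye: a pixel r from the principal point sees the ray r / f radians off the axis. A picture is of the moment at which its call begins. There is no depth.
- bot.close_job(): hands the job in; it is judged then, once.
The state is a dict: "time": time; "joint_positions": joint angles; "dq": joint speeds; "tau": joint torques, N m; "tool_pos": TCP position; "tcp_rot": TCP orientation; "contact_force": force on the tool from outside, world axes, zero at the start; "moment": the same for the moment, N m; "grip_width": finger opening in mm; "finger_force": force on a finger pad.
Only numpy, scipy, OpenCV 4.12 (cv2) and the standard library are available. Lean on these libraries where they do the work, as an engineer would, in place of code of your own. Each camera call takes 0.05 s, during which the arm holds its last target. There are 200 camera calls.

## Working session

There is one attempt and no reset: what is moved stays moved. The work goes in short steps, Python scripts to look and compute and a tool call to move; the robot and the scene stay as the last step left them, time stands still between calls to the robot, and variables do not carry over. Pictures are saved under pics/ and viewed, at most 14 in all, crops included, and the job is handed in when it is done.

Besides the shell and the picture viewer there is one more tool, called after ">>>" as name(argument=value, ...) on one line, values as JSON. play_rows: Moves the arm, as the interface text tells. Its arguments: {"type":"object","properties":{"commands":{"type":"array"},"jaw":{"type":"number"}},"required":["commands"]}

```bash
ls; mkdir -p pics; cat > h.py <<'E'
import numpy as np, cv2
from plant import bot
def cap(n,save=None):
    c=bot.capture(n)
    if save: cv2.imwrite('pics/'+save,c['pixels'][:,:,::-1])
    return c
def ray(c,u,v):
    x=(u-c['cx'])/c['fx'];y=(v-c['cy'])/c['fy']
    d=np.array([x,y,1.]) 
    return np.array(c['eye']),np.array(c['rotation'])@d
def onz(c,u,v,z):
    e,d=ray(c,u,v); return e+d*(z-e[2])/d[2]
def proj(c,p):
    q=np.array(c['rotation']).T@(np.array(p)-np.array(c['eye'])); return c['cx']+c['fx']*q[0]/q[2],c['cy']+c['fy']*q[1]/q[2]
E
python3 - <<'E'
from h import *
for n in('top','side'):
    c=cap(n,n+'0.png'); print(n,c['fx'],c['cx'],c['cy'],c['eye'],np.round(c['rotation'],3).tolist())
print(bot.get_obs())
E
```

```text
pics
top 410.2894813451397 256.25327087340446 191.55063237218204 [ 429.29166744  -37.35326305 1164.33449277] [-2.995, 0.012, -1.582]
side 458.5789299522492 257.44892719655104 194.82620289085637 [ 251.50200923 1037.45405786  879.52821545] [-2.192, 0.022, -2.831]
{'time': 0.1, 'joint_positions': array([-1.43601189e+00,  3.42603206e-01,  1.52490220e+00,  4.62770365e-06,
        1.27541230e+00, -1.46005921e-01]), 'dq': array([-1.29071731e-03, -2.31872811e-03, -6.44312459e-04, -3.94697710e-04,
       -1.15232366e-03,  7.03540269e-05]), 'tau': array([ 1.77812974e-03, -4.32003558e+01, -2.44694853e+01,  7.19103031e-02,
        5.26375172e-02, -4.35712275e-05]), 'tool_pos': array([ 145.46090051, -504.10760717,  251.14704529]), 'tcp_rot': array([-3.14028234e+00, -1.97157930e-04,  2.80788877e-01]), 'contact_force': array([ 0.4355503 , -0.49650543,  0.3925673 ]), 'moment': array([-0.04878854,  0.01997357,  0.00835552]), 'finger_force': 0.0, 'grip_width': 91.93534692792007}
```

View pics/top0.png

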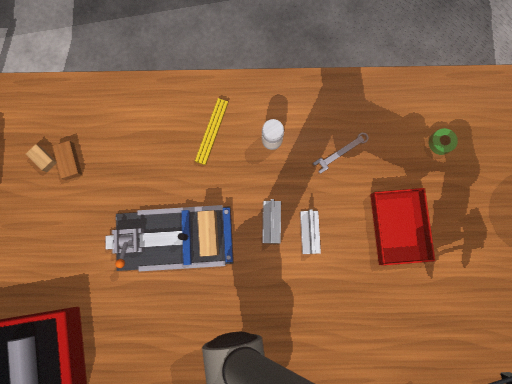

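View pics/side0.png

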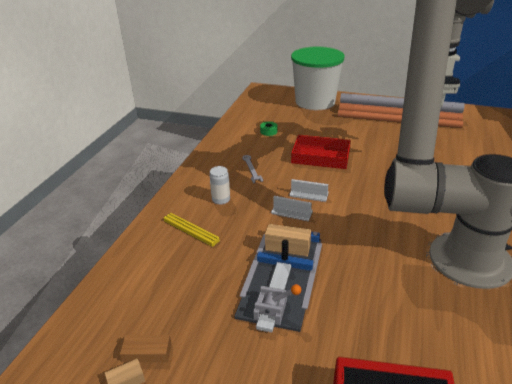

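```bash
cat >> h.py <<'E'
from scipy.spatial.transform import Rotation as Ro
_cap=cap
def cap(n,save=None):
    c=_cap(n,save); c['rotation']=Ro.from_euler('xyz',c['rotation']).as_matrix(); return c
def blob(c,f,box=None,n=3,amin=15):
    h=cv2.cvtColor(c['pixels'],cv2.COLOR_RGB2HSV); m=f(h[...,0].astype(int),h[...,1].astype(int),h[...,2].astype(int)).astype(np.uint8)
    if box: k=np.zeros_like(m); a,b,d,e=box; k[b:e,a:d]=1; m*=k
    cs,_=cv2.findContours(m,cv2.RETR_EXTERNAL,cv2.CHAIN_APPROX_NONE)
    cs=sorted([q for q in cs if cv2.contourArea(q)>amin],key=lambda q:-cv2.contourArea(q))[:n]
    return [(cv2.minAreaRect(q),q) for q in cs]
blue=lambda h,s,v:(h>100)&(h<130)&(s>130)&(v>50)
orange=lambda h,s,v:(h>3)&(h<12)&(s>200)&(v>180)
red=lambda h,s,v:((h<4)|(h>175))&(s>180)&(v>60)
E
python3 - <<'E'
from h import *
c=cap('top')
P=lambda q,z:np.round(onz(c,*q,z)[:2],1)
def show(nm,f,box,z,n=3):
    for r,_ in blob(c,f,box,n):
        print(nm,np.round(r[0],1),np.round(r[1],1),'ctr',P(r[0],z),[P(p,z).tolist() for p in cv2.boxPoints(r)])
show('blue',blue,(100,190,250,290),34)
show('orange',orange,(90,180,250,290),94)
show('red',red,(340,170,450,290),45)
show('tee',lambda h,s,v:(s<60)&(v>110),(255,190,335,265),50)
show('wood',lambda h,s,v:(h>10)&(h<25)&(s>60)&(v>170),(190,205,225,262),72)
for k in [(140,-480),(600,0),(430,140),(430,-300)]: print(k,proj(c,(*k,0)))
im=c['pixels'][185:285,95:345,::-1]; cv2.imwrite('pics/crop0.png',cv2.resize(im,None,fx=3.2,fy=3.2,interpolation=cv2.INTER_CUBIC))
E
```

```text
blue [185.8 237.1] [54.1  7.1] ctr [472.8 169.2] [[547.2, 182.5], [547.5, 162.7], [399.9, 156.2], [399.5, 175.6]]
blue [227.2 234.5] [53.3  6.8] ctr [478.4  55.5] [[551.6, 68.7], [552.4, 49.9], [406.7, 42.6], [405.9, 61.0]]
red [402.1 226.3] [75.  55.6] ctr [ 494.4 -420.4] [[588.2, -338.3], [604.9, -490.5], [403.0, -500.3], [386.8, -352.1]]
tee [309.8 231.2] [44.2 18.2] ctr [ 483.9 -169.4] [[542.7, -143.0], [544.9, -192.5], [426.1, -195.5], [423.9, -146.7]]
tee [271.  220.5] [43. 18.] ctr [514.1 -65. ] [[573.3, -41.4], [572.7, -90.6], [455.9, -88.3], [456.5, -39.8]]
wood [206.7 232.9] [44.6 16.4] ctr [481.6 106.7] [[539.9, 132.9], [542.2, 89.2], [424.3, 80.9], [421.9, 124.0]]
(140, -480) (np.float64(427.03561250937594), np.float64(358.85368570616777))
(600, 0) (np.float64(247.4168413911465), np.float64(192.20213171450678))
(430, 140) (np.float64(198.15415707568275), np.float64(252.67815723820044))
(430, -300) (np.float64(354.9998414867232), np.float64(250.84017633777324))
```

View pics/crop0.png

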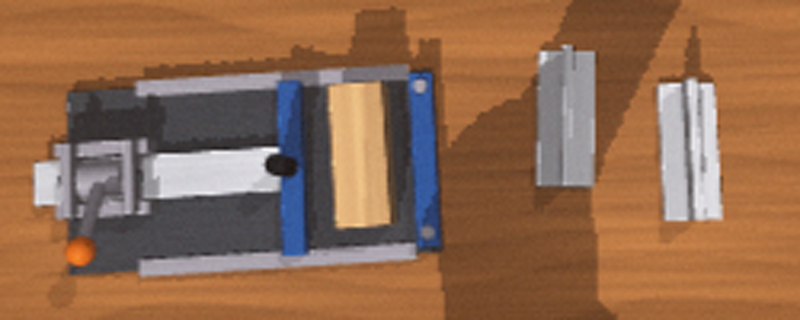

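```bash
cat >> h.py <<'E'
YAW=np.deg2rad(2.7); JX=np.array([np.cos(YAW),np.sin(YAW)]); JY=np.array([-JX[1],JX[0]])
ORG=np.array([477.9,65.5])+142.5*JY
def jig(x,y): return ORG+x*JX+y*JY
def tojig(p): d=np.array(p[:2])-ORG; return np.round([d@JX,d@JY],1)
def mv(p,yaw=None,z=None):
    o=bot.get_obs(); R=Ro.from_euler('xyz',o['tcp_rot']).as_matrix()
    t=np.array([*p[:2],p[2] if len(p)>2 else z]); s=R.T@(t-o['tool_pos'])
    tw=0 if yaw is None else -np.rad2deg(yaw-o['tcp_rot'][2])
    print('shift mm',np.round(s,1),'twist',round(tw,1))
def tri(cs,px):
    A=[];b=[]
    for c,(u,v) in zip(cs,px):
        e,d=ray(c,u,v); d/=np.linalg.norm(d); M=np.eye(3)-np.outer(d,d); A.append(M); b.append(M@e)
    return np.linalg.lstsq(np.vstack(A),np.hstack(b),rcond=None)[0]
E
python3 - <<'E'
from h import *
o2=lambda h,s,v:(h>3)&(h<14)&(s>210)&(v>120)
t,s=cap('top'),cap('side')
a=blob(t,o2,(110,255,130,275),1,4)[0][0]; b=blob(s,o2,(280,275,310,305),1,4)[0][0]
print(a,b); k=tri([t,s],[a[0],b[0]]); print('knob',k,'pred',jig(-61.3,122.5),onz(t,*a[0],94.4))
# post top in both, tray corners in side
print('pivot',jig(0,122.5),'fence',tojig((473.3,159.2)))
mv([*jig(-61.3,122.5),200],YAW)
E
```

```text
((119.25001525878906, 263.7500305175781), (7.071067810058594, 6.363960266113281), 45.0) ((296.0, 289.0), (8.0, 8.0), 90.0)
knob [404.76925551 328.04934186  98.25153903] pred [404.18484123 327.31819144] [404.04768683 329.24972017  94.4       ]
pivot [465.41679056 330.20581686] fence [ -0.2 -48.7]
shift mm [ 479.  -727.3   51.9] twist 13.4
```

>>> play_rows(commands=[{"x":0.04,"y":-0.013,"z":0,"twist":0},{"x":0.09,"y":-0.029,"z":0,"twist":0},{"x":0.14,"y":-0.045,"z":0,"twist":0},{"x":0.19,"y":-0.061,"z":0,"twist":0},{"x":0.24,"y":-0.077,"z":0,"twist":0},{"x":0.28,"y":-0.09,"z":0,"twist":0},{"x":0.32,"y":-0.102,"z":0,"twist":0},{"x":0.35,"y":-0.112,"z":0,"twist":0}], jaw=0.4)

```text
time: 1.05
tool_pos: [452.8, -297.9, 251.6]
tcp_rot: [-3.142, -0.0, 0.283]
contact_force: [-0.8, -0.9, 0.0]
grip_width: 55.3
finger_force: 0.0
```

>>> play_rows(commands=[{"x":0.01,"y":-0.048,"z":0,"twist":0},{"x":0.02,"y":-0.095,"z":0,"twist":0},{"x":0.03,"y":-0.143,"z":0,"twist":0},{"x":0.04,"y":-0.19,"z":0,"twist":0},{"x":0.05,"y":-0.238,"z":0,"twist":0},{"x":0.06,"y":-0.285,"z":0,"twist":0},{"x":0.07,"y":-0.333,"z":0,"twist":0},{"x":0.08,"y":-0.38,"z":0,"twist":0}])

```text
time: 1.85
tool_pos: [421.8, 89.3, 251.9]
tcp_rot: [3.141, -0.0, 0.281]
contact_force: [1.4, 0.2, -0.1]
grip_width: 54.9
finger_force: 0.0
```

>>> play_rows(commands=[{"x":0.01,"y":-0.046,"z":0.01,"twist":3},{"x":0.02,"y":-0.09,"z":0.02,"twist":6},{"x":0.03,"y":-0.13,"z":0.03,"twist":9},{"x":0.04,"y":-0.17,"z":0.04,"twist":12},{"x":0.045,"y":-0.205,"z":0.05,"twist":13.4},{"x":0.049,"y":-0.235,"z":0.05,"twist":13.4},{"x":0.049,"y":-0.235,"z":0.05,"twist":13.4},{"x":0.049,"y":-0.235,"z":0.05,"twist":13.4}])

```text
time: 2.65
tool_pos: [404.0, 327.0, 201.4]
tcp_rot: [3.141, 0.001, 0.049]
contact_force: [-0.2, -0.7, -0.3]
grip_width: 55.1
finger_force: 0.0
```

```bash
python3 - <<'E'
from h import *
o=bot.get_obs(); print(o['time'],o['tool_pos'],o['tcp_rot'],o['grip_width'],o['joint_positions'])
mv([404.3,328,100.4],YAW)
E
```

```text
2.65 [403.95990039 326.95653872 201.35855486] [3.14083880e+00 5.19624808e-04 4.85841552e-02] 55.13719743695216 [ 5.33132190e-01  3.79466217e-01  1.61562767e+00 -4.66212431e-04
  1.14730977e+00  2.05553592e+00]
shift mm [  0.4  -1.1 101. ] twist 0.1
```

>>> play_rows(commands=[{"x":0,"y":-0.001,"z":0.03,"twist":0},{"x":0,"y":-0.001,"z":0.06,"twist":0},{"x":0,"y":-0.001,"z":0.085,"twist":0},{"x":0,"y":-0.001,"z":0.101,"twist":0},{"x":0,"y":-0.001,"z":0.101,"twist":0},{"x":0,"y":-0.001,"z":0.101,"twist":0},{"x":0,"y":-0.001,"z":0.101,"twist":0},{"x":0,"y":-0.001,"z":0.101,"twist":0}])

```text
time: 3.45
tool_pos: [404.9, 327.9, 101.9]
tcp_rot: [-3.141, -0.002, 0.047]
contact_force: [0.3, -0.3, -0.1]
grip_width: 55.1
finger_force: 0.0
```

>>> play_rows(commands=[{"x":0,"y":0,"z":0,"twist":0},{"x":0,"y":0,"z":0,"twist":0},{"x":0,"y":0,"z":0,"twist":0},{"x":0,"y":0,"z":0,"twist":0},{"x":0,"y":0,"z":0,"twist":0},{"x":0,"y":0,"z":0,"twist":0},{"x":0,"y":0,"z":0,"twist":0},{"x":0,"y":0,"z":0,"twist":0}], jaw=1)

```text
time: 4.25
tool_pos: [404.3, 328.8, 100.8]
tcp_rot: [-3.14, -0.001, 0.047]
contact_force: [-1.3, 4.6, -1.0]
grip_width: 22.1
finger_force: 30.0
```

>>> play_rows(commands=[{"x":0.006,"y":0,"z":-0.0064,"twist":0},{"x":0.0126,"y":0,"z":-0.0121,"twist":0},{"x":0.0198,"y":0,"z":-0.017,"twist":0},{"x":0.0275,"y":0,"z":-0.0211,"twist":0},{"x":0.0356,"y":0,"z":-0.0244,"twist":0},{"x":0.044,"y":0,"z":-0.0267,"twist":0},{"x":0.0526,"y":0,"z":-0.0281,"twist":0},{"x":0.0613,"y":0,"z":-0.0286,"twist":0}])

```text
time: 5.05
tool_pos: [465.3, 331.7, 129.1]
tcp_rot: [-3.14, 0.001, 0.047]
contact_force: [-2.4, 5.9, -2.9]
grip_width: 23.5
finger_force: 3.0
```

>>> play_rows(commands=[{"x":0.0087,"y":0,"z":0.0005,"twist":0},{"x":0.0173,"y":0,"z":0.0019,"twist":0},{"x":0.0257,"y":0,"z":0.0042,"twist":0},{"x":0.0338,"y":0,"z":0.0075,"twist":0},{"x":0.0415,"y":0,"z":0.0116,"twist":0},{"x":0.0487,"y":0,"z":0.0165,"twist":0},{"x":0.0553,"y":0,"z":0.0222,"twist":0},{"x":0.0613,"y":0,"z":0.0286,"twist":0}])

```text
time: 5.85
tool_pos: [527.4, 335.0, 101.3]
tcp_rot: [-3.139, -0.002, 0.047]
contact_force: [0.2, 5.5, 4.4]
grip_width: 22.3
finger_force: 30.0
```

>>> play_rows(commands=[{"x":0,"y":0,"z":0,"twist":0},{"x":0,"y":0,"z":0,"twist":0},{"x":0,"y":0,"z":0,"twist":0},{"x":0,"y":0,"z":0,"twist":0},{"x":0,"y":0,"z":0,"twist":0},{"x":0,"y":0,"z":0,"twist":0},{"x":0,"y":0,"z":0,"twist":0},{"x":0,"y":0,"z":0,"twist":0}], jaw=0.4)

```text
time: 6.65
tool_pos: [526.7, 333.5, 100.7]
tcp_rot: [3.141, -0.0, 0.047]
contact_force: [-0.3, -0.6, -0.4]
grip_width: 55.2
finger_force: 0.0
```

>>> play_rows(commands=[{"x":0,"y":0,"z":-0.02,"twist":0},{"x":0,"y":0,"z":-0.05,"twist":0},{"x":0,"y":0,"z":-0.08,"twist":0},{"x":-0.02,"y":0.05,"z":-0.08,"twist":0},{"x":-0.04,"y":0.1,"z":-0.08,"twist":0},{"x":-0.06,"y":0.145,"z":-0.08,"twist":0},{"x":-0.06,"y":0.145,"z":-0.08,"twist":0},{"x":-0.06,"y":0.145,"z":-0.08,"twist":0}])

```text
time: 7.45
tool_pos: [473.5, 184.8, 181.2]
tcp_rot: [-3.141, -0.001, 0.044]
contact_force: [0.1, 0.5, 0.3]
grip_width: 55.3
finger_force: 0.0
```

```bash
python3 - <<'E'
from h import *
c=cap('side','s1.png'); print([proj(c,[*jig(61.3*k,122.5),94.4]) for k in(-1,1)],[ (b[0][0],b[0][1]) for b in blob(c,lambda h,s,v:(h>3)&(h<14)&(s>210)&(v>120),(230,240,330,330),2,4)])
o=bot.get_obs();print(o['tool_pos'],o['grip_width'])
mv([*jig(0,-48.7+12),84],YAW)
cv2.imwrite('pics/s1c.png',cv2.resize(c['pixels'][200:345,200:350,::-1],None,fx=4,fy=4))
E
```

```text
[(np.float64(296.56332310636276), np.float64(290.0301795770388)), (np.float64(244.89870242137673), np.float64(280.52311373115083))] [((244.5, 280.0), (8.0, 7.0))]
[474.14070318 185.9201117  181.21974467] 54.99470523622283
shift mm [-2.  14.7 97.2] twist -0.1
```

View pics/s1c.png

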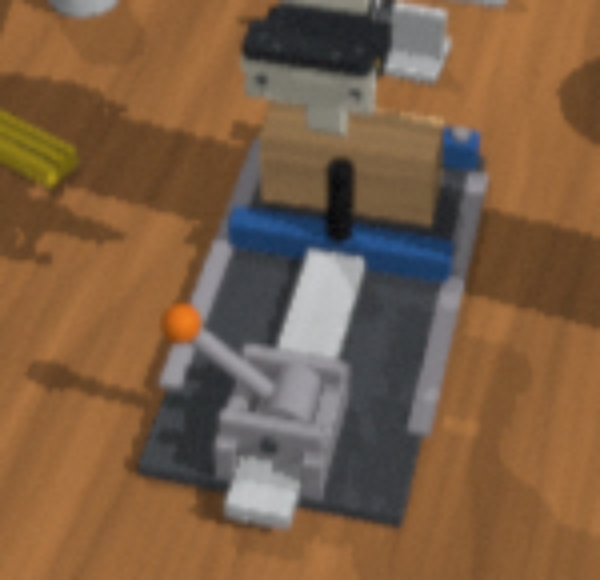

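>>> play_rows(commands=[{"x":-0.002,"y":0.0147,"z":0,"twist":0},{"x":-0.002,"y":0.0147,"z":0,"twist":0},{"x":-0.002,"y":0.0147,"z":0.02,"twist":0},{"x":-0.002,"y":0.0147,"z":0.045,"twist":0},{"x":-0.002,"y":0.0147,"z":0.07,"twist":0},{"x":-0.002,"y":0.0147,"z":0.085,"twist":0},{"x":-0.002,"y":0.0147,"z":0.097,"twist":0},{"x":-0.002,"y":0.0147,"z":0.097,"twist":0}], jaw=0.63)

```text
time: 8.3
tool_pos: [471.6, 171.3, 82.2]
tcp_rot: [3.141, 0.003, 0.047]
contact_force: [0.4, 0.9, -0.1]
grip_width: 33.6
finger_force: 0.0
```

>>> play_rows(commands=[{"x":0,"y":0,"z":0,"twist":0},{"x":0,"y":0,"z":0,"twist":0},{"x":0,"y":0,"z":0,"twist":0},{"x":0,"y":0,"z":0,"twist":0},{"x":0,"y":0,"z":0,"twist":0},{"x":0,"y":0,"z":0,"twist":0},{"x":0,"y":0,"z":0,"twist":0},{"x":0,"y":0,"z":0,"twist":0}], jaw=1)

```text
time: 9.1
tool_pos: [472.9, 171.5, 84.5]
tcp_rot: [-3.141, -0.002, 0.047]
contact_force: [0.7, 3.0, 5.3]
grip_width: 17.3
finger_force: 30.0
```

>>> play_rows(commands=[{"x":0,"y":-0.01,"z":0,"twist":0},{"x":0,"y":-0.022,"z":0,"twist":0},{"x":0,"y":-0.034,"z":0,"twist":0},{"x":0,"y":-0.046,"z":0,"twist":0},{"x":0,"y":-0.059,"z":0,"twist":0},{"x":0,"y":-0.072,"z":0,"twist":0},{"x":0,"y":-0.085,"z":0,"twist":0},{"x":0,"y":-0.097,"z":0,"twist":0}])

```text
time: 9.9
tool_pos: [468.4, 267.0, 84.5]
tcp_rot: [3.139, -0.001, 0.047]
contact_force: [1.8, -6.8, 8.2]
grip_width: 17.2
finger_force: 30.0
```

>>> play_rows(commands=[{"x":0,"y":0,"z":0,"twist":0},{"x":0,"y":0,"z":0,"twist":0},{"x":0,"y":0,"z":0,"twist":0},{"x":0,"y":0,"z":0,"twist":0},{"x":0,"y":0,"z":0,"twist":0},{"x":0,"y":0,"z":0,"twist":0},{"x":0,"y":0,"z":0,"twist":0},{"x":0,"y":0,"z":0,"twist":0}], jaw=0.63)

```text
time: 10.7
tool_pos: [467.7, 268.0, 83.7]
tcp_rot: [3.141, -0.0, 0.047]
contact_force: [-0.1, 0.2, 0.2]
grip_width: 33.6
finger_force: 0.0
```

>>> play_rows(commands=[{"x":0,"y":0,"z":-0.03,"twist":0},{"x":0,"y":0,"z":-0.06,"twist":0},{"x":0,"y":0,"z":-0.09,"twist":0},{"x":0,"y":0,"z":-0.12,"twist":0},{"x":0,"y":0,"z":-0.12,"twist":0},{"x":0,"y":0,"z":-0.12,"twist":0},{"x":0,"y":0,"z":-0.12,"twist":0},{"x":0,"y":0,"z":-0.12,"twist":0}], jaw=0.2)

```text
time: 11.5
tool_pos: [467.1, 267.8, 202.3]
tcp_rot: [3.141, 0.002, 0.047]
contact_force: [0.3, -0.1, -0.1]
grip_width: 73.8
finger_force: 0.0
```

```bash
python3 - <<'E'
from h import *
c=cap('top','t2.png')
P=lambda q,z:np.round(onz(c,*q,z)[:2],1)
def show(nm,f,box,z,n=3):
    for r,_ in blob(c,f,box,n):
        print(nm,np.round(r[0],1),np.round(r[1],1),'ctr',P(r[0],z),[P(p,z).tolist() for p in cv2.boxPoints(r)])
show('blue',blue,(100,190,250,290),34)
show('wood',lambda h,s,v:(h>10)&(h<25)&(s>60)&(v>170),(190,205,225,262),72)
mv([481,106,66],np.deg2rad(4.0))
im=c['pixels'][185:285,95:345,::-1]; cv2.imwrite('pics/crop2.png',cv2.resize(im,None,fx=3.2,fy=3.2,interpolation=cv2.INTER_CUBIC))
E
```

```text
blue [227.2 234.5] [53.4  6.8] ctr [478.4  55.5] [[551.6, 68.8], [552.4, 50.0], [406.5, 42.4], [405.8, 60.9]]
blue [151.5 259. ] [14.  7.] ctr [414.4 262.1] [[433.4, 272.2], [433.2, 253.0], [395.5, 252.1], [395.7, 271.2]]
blue [151.  215.5] [7. 6.] ctr [533.4 266.6] [[543.2, 275.2], [543.0, 258.5], [523.6, 258.0], [523.8, 274.7]]
wood [213.5 232.5] [43.  5.] ctr [482.5  88.7] [[539.9, 95.6], [539.7, 82.2], [426.0, 81.9], [426.1, 95.1]]
wood [206. 233.] [44.  4.] ctr [481.4 108.6] [[540.1, 114.4], [540.0, 103.6], [423.6, 103.0], [423.7, 113.5]]
wood [201.1 238. ] [34.1  3.9] ctr [468.3 121.6] [[513.3, 129.9], [513.7, 119.4], [423.9, 113.4], [423.4, 123.8]]
shift mm [  6.5 162.2 136.6] twist -1.3
```

View pics/crop2.png

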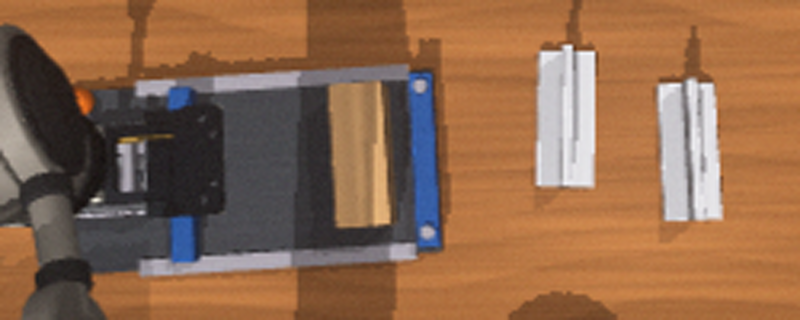

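>>> play_rows(commands=[{"x":0.002,"y":0.045,"z":0,"twist":-0.5},{"x":0.004,"y":0.09,"z":0,"twist":-1.3},{"x":0.0065,"y":0.135,"z":0,"twist":-1.3},{"x":0.0065,"y":0.162,"z":0.02,"twist":-1.3},{"x":0.0065,"y":0.162,"z":0.06,"twist":-1.3},{"x":0.0065,"y":0.162,"z":0.1,"twist":-1.3},{"x":0.0065,"y":0.162,"z":0.137,"twist":-1.3},{"x":0.0065,"y":0.162,"z":0.137,"twist":-1.3}])

```text
time: 12.35
tool_pos: [478.3, 106.1, 62.3]
tcp_rot: [3.142, 0.011, 0.069]
contact_force: [-1.1, -0.0, 0.7]
grip_width: 73.4
finger_force: 0.0
```

>>> play_rows(commands=[{"x":0,"y":0,"z":0,"twist":0},{"x":0,"y":0,"z":0,"twist":0},{"x":0,"y":0,"z":0,"twist":0},{"x":0,"y":0,"z":0,"twist":0},{"x":0,"y":0,"z":0,"twist":0},{"x":0,"y":0,"z":0,"twist":0},{"x":0,"y":0,"z":0,"twist":0},{"x":0,"y":0,"z":0,"twist":0}], jaw=1)

```text
time: 13.15
tool_pos: [482.6, 106.8, 68.1]
tcp_rot: [-3.141, -0.003, 0.07]
contact_force: [-0.9, 0.7, 7.7]
grip_width: 44.6
finger_force: 30.0
```

>>> play_rows(commands=[{"x":0,"y":0,"z":-0.01,"twist":0},{"x":0,"y":0,"z":-0.03,"twist":0},{"x":0,"y":0,"z":-0.055,"twist":0},{"x":0,"y":0,"z":-0.08,"twist":0},{"x":0,"y":0,"z":-0.1,"twist":0},{"x":0,"y":0,"z":-0.12,"twist":0},{"x":0,"y":0,"z":-0.12,"twist":0},{"x":0,"y":0,"z":-0.12,"twist":0}])

```text
time: 13.95
tool_pos: [481.5, 106.4, 186.7]
tcp_rot: [3.141, -0.0, 0.07]
contact_force: [-0.5, -0.5, -1.7]
grip_width: 44.9
finger_force: 30.0
```

```bash
python3 - <<'E'
from h import *
o=bot.get_obs();print(o['tool_pos'],o['grip_width'],o['finger_force'])
c=cap('top')
# tray outer rim: use inner/top rim pixels
for r,q in blob(c,red,(340,170,450,290),1): print(r, [np.round(onz(c,*p,45)[:2]).tolist() for p in cv2.approxPolyDP(q,4,True)[:,0]])
mv([494,-418,150],YAW)
E
```

```text
[481.51377846 106.44537792 186.65818208] 44.910688151788875 29.99968707561493
((402.0539245605469, 226.43077087402344), (75.041015625, 55.567562103271484), 82.87498474121094) [[599.0, -484.0], [581.0, -341.0], [394.0, -352.0], [403.0, -500.0]]
shift mm [-23.6 524.   36.1] twist 1.3
```

>>> play_rows(commands=[{"x":-0.001,"y":0.02,"z":0,"twist":0},{"x":-0.003,"y":0.055,"z":0,"twist":0},{"x":-0.005,"y":0.095,"z":0,"twist":0},{"x":-0.007,"y":0.135,"z":0,"twist":0},{"x":-0.008,"y":0.175,"z":0,"twist":0},{"x":-0.01,"y":0.215,"z":0,"twist":0},{"x":-0.012,"y":0.255,"z":0,"twist":0},{"x":-0.014,"y":0.295,"z":0,"twist":0}])

```text
time: 14.8
tool_pos: [487.5, -190.1, 185.2]
tcp_rot: [-3.14, 0.002, 0.069]
contact_force: [-0.5, 0.5, -0.9]
grip_width: 44.7
finger_force: 30.0
```

>>> play_rows(commands=[{"x":-0.002,"y":0.04,"z":0,"twist":0},{"x":-0.004,"y":0.08,"z":0,"twist":0},{"x":-0.005,"y":0.12,"z":0,"twist":0},{"x":-0.007,"y":0.16,"z":0,"twist":0},{"x":-0.009,"y":0.195,"z":0,"twist":0},{"x":-0.01,"y":0.22,"z":0,"twist":0},{"x":-0.01,"y":0.233,"z":0,"twist":0},{"x":-0.01,"y":0.233,"z":0,"twist":0}])

```text
time: 15.6
tool_pos: [493.6, -423.2, 184.3]
tcp_rot: [-3.14, 0.002, 0.067]
contact_force: [0.6, 0.7, -1.3]
grip_width: 44.9
finger_force: 30.0
```

```bash
python3 - <<'E'
from h import *
o=bot.get_obs();print(o['tool_pos'],o['grip_width'],o['finger_force'])
mv([493,-422,62])
c=cap('side','s3.png'); cv2.imwrite('pics/s3c.png',cv2.resize(c['pixels'][70:230,200:400,::-1],None,fx=3,fy=3))
E
```

```text
[ 493.63659839 -423.21320961  184.32539303] 44.86301321598072 29.999518990516663
shift mm [ -0.3  -1.  122.3] twist 0
```

View pics/s3c.png

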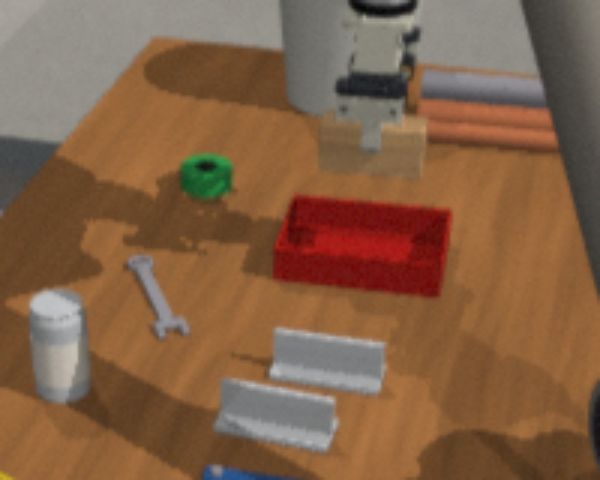

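>>> play_rows(commands=[{"x":0,"y":0,"z":0.02,"twist":0},{"x":0,"y":0,"z":0.05,"twist":0},{"x":0,"y":0,"z":0.08,"twist":0},{"x":0,"y":0,"z":0.1,"twist":0},{"x":0,"y":0,"z":0.113,"twist":0},{"x":0,"y":0,"z":0.121,"twist":0},{"x":0,"y":0,"z":0.121,"twist":0},{"x":0,"y":0,"z":0.121,"twist":0}])

```text
time: 16.45
tool_pos: [495.1, -422.1, 66.7]
tcp_rot: [3.14, -0.001, 0.07]
contact_force: [-0.8, -0.5, -1.3]
grip_width: 44.4
finger_force: 30.0
```

>>> play_rows(commands=[{"x":0,"y":0,"z":0,"twist":0},{"x":0,"y":0,"z":0,"twist":0},{"x":0,"y":0,"z":0,"twist":0},{"x":0,"y":0,"z":0,"twist":0},{"x":0,"y":0,"z":0,"twist":0},{"x":0,"y":0,"z":-0.02,"twist":0},{"x":0,"y":0,"z":-0.06,"twist":0},{"x":0,"y":0,"z":-0.1,"twist":0}], jaw=0.3)

```text
time: 17.25
tool_pos: [494.2, -421.5, 166.1]
tcp_rot: [-3.14, 0.001, 0.07]
contact_force: [0.0, -0.9, 1.2]
grip_width: 64.3
finger_force: 0.0
```

```bash
cat >> h.py <<'E'
def tees(c):
    # flange outline: near-grey blobs; minAreaRect; centre of flange taken with plane z=8, web offset handled by caller
    out=[]
    for r,q in blob(c,lambda h,s,v:(s<60)&(v>110),(240,180,345,280),3,300):
        b=cv2.boxPoints(r); w=np.array([onz(c,*p,8)[:2] for p in b])
        e=[w[1]-w[0],w[2]-w[1]]; L=max(e,key=np.linalg.norm); a=np.rad2deg(np.arctan2(L[1],L[0])); a=(a+90)%180-90
        out.append((onz(c,*r[0],8)[:2].round(1),round(a,1),[round(float(np.linalg.norm(x)),1) for x in e],w.round(1).tolist()))
    return out
E
python3 - <<'E'
from h import *
c=cap('top','t4.png')
for t in tees(c): print(t)
o=bot.get_obs();print(o['tool_pos'],o['grip_width'])
im=c['pixels'][185:275,250:450,::-1]; cv2.imwrite('pics/t4c.png',cv2.resize(im,None,fx=4,fy=4,interpolation=cv2.INTER_CUBIC))
E
```

```text
(array([ 485.9, -174.3]), np.float64(1.4), [51.6, 123.8], [[547.1, -146.8], [549.5, -198.4], [425.7, -201.5], [423.3, -150.7]])
(array([515.9, -66. ]), np.float64(-1.1), [51.1, 124.0], [[578.8, -41.5], [578.1, -92.6], [454.1, -90.2], [454.7, -39.8]])
[ 496.62023489 -423.94153713  174.72612236] 64.40740650055692
```

View pics/t4c.png

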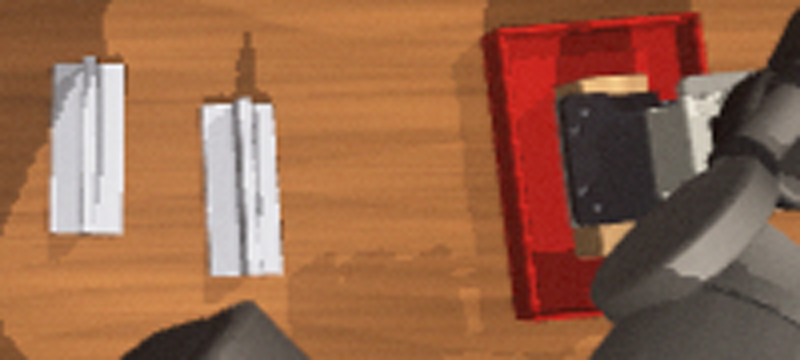

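```bash
python3 - <<'E'
from h import *
c=cap('top')
for cs in ([(52,65),(123,65),(123,233),(50,233)],[(203,103),(270,103),(283,274),(210,274)]):
    w=np.array([onz(c,250+a/4-.4,185+b/4-.4,8)[:2] for a,b in cs]); L=(w[0]+w[1]-w[2]-w[3])/2
    print(w.mean(0).round(1),np.linalg.norm(L).round(1),np.rad2deg(np.arctan2(L[1],L[0])).round(1)); m=w.mean(0)
mv([*m,120],np.deg2rad(2))
print(jig(0,-111),jig(0,-53))
E
```

```text
[514. -67.] 118.3 -1.3
[ 484.9 -174.8] 119.6 1.6
shift mm [   5.2 -250.    50.2] twist 2.0
[476.4161468   96.96503106] [473.68397266 154.90064381]
```

>>> play_rows(commands=[{"x":0,"y":-0.04,"z":0,"twist":0.5},{"x":0.001,"y":-0.08,"z":0,"twist":1},{"x":0.002,"y":-0.12,"z":0,"twist":2},{"x":0.003,"y":-0.16,"z":0.01,"twist":2},{"x":0.004,"y":-0.2,"z":0.03,"twist":2},{"x":0.005,"y":-0.235,"z":0.05,"twist":2},{"x":0.005,"y":-0.25,"z":0.05,"twist":2},{"x":0.005,"y":-0.25,"z":0.05,"twist":2}], jaw=0.5)

```text
time: 18.15
tool_pos: [482.0, -170.6, 115.7]
tcp_rot: [-3.141, 0.001, 0.037]
contact_force: [0.1, -0.8, 1.4]
grip_width: 45.6
finger_force: 0.0
```

```bash
python3 - <<'E'
from h import *
c=cap('wrist','w5.png'); o=bot.get_obs();print(o['tool_pos'],o['grip_width'])
mv([484.9,-174.8,49],np.deg2rad(2))
c=cap('side');print([proj(c,p) for p in ([484.9,-174.8,50],[514,-67,50])])
im=c['pixels'][170:230,260:340,::-1]; cv2.imwrite('pics/s5.png',cv2.resize(im,None,fx=6,fy=6,interpolation=cv2.INTER_CUBIC))
E
```

```text
[ 482.84371481 -172.31226978  116.32839248] 45.772056393164384
shift mm [ 1.9  2.5 67.3] twist 0.1
[(np.float64(309.20438642867316), np.float64(182.07878254748334)), (np.float64(292.14464496506145), np.float64(199.5815167615161))]
```

View pics/w5.png

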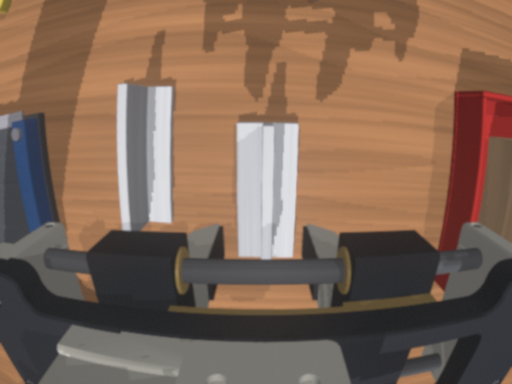

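>>> play_rows(commands=[{"x":0.001,"y":0.001,"z":0.015,"twist":0},{"x":0.002,"y":0.002,"z":0.035,"twist":0},{"x":0.002,"y":0.002,"z":0.055,"twist":0},{"x":0.002,"y":0.002,"z":0.067,"twist":0},{"x":0.002,"y":0.002,"z":0.067,"twist":0},{"x":0.002,"y":0.002,"z":0.067,"twist":0},{"x":0.002,"y":0.002,"z":0.067,"twist":0},{"x":0.002,"y":0.002,"z":0.067,"twist":0}])

```text
time: 19.05
tool_pos: [484.8, -174.4, 49.6]
tcp_rot: [3.141, -0.002, 0.035]
contact_force: [0.4, -0.5, -0.2]
grip_width: 45.9
finger_force: 0.0
```

>>> play_rows(commands=[{"x":0,"y":0,"z":0,"twist":0},{"x":0,"y":0,"z":0,"twist":0},{"x":0,"y":0,"z":0,"twist":0},{"x":0,"y":0,"z":0,"twist":0},{"x":0,"y":0,"z":0,"twist":0},{"x":0,"y":0,"z":0,"twist":0},{"x":0,"y":0,"z":0,"twist":0},{"x":0,"y":0,"z":0,"twist":0}], jaw=1)

```text
time: 19.85
tool_pos: [484.2, -174.0, 48.7]
tcp_rot: [-3.142, 0.0, 0.035]
contact_force: [-0.9, 0.2, 0.4]
grip_width: 7.7
finger_force: 30.0
```

>>> play_rows(commands=[{"x":0,"y":0,"z":-0.01,"twist":0},{"x":0,"y":0,"z":-0.03,"twist":0},{"x":0,"y":0,"z":-0.055,"twist":0},{"x":0,"y":0,"z":-0.08,"twist":0},{"x":0,"y":0,"z":-0.1,"twist":0},{"x":0,"y":0,"z":-0.12,"twist":0},{"x":0,"y":0,"z":-0.12,"twist":0},{"x":0,"y":0,"z":-0.12,"twist":0}])

```text
time: 20.65
tool_pos: [484.0, -174.0, 168.6]
tcp_rot: [3.141, -0.0, 0.035]
contact_force: [0.5, 0.2, -3.0]
grip_width: 7.8
finger_force: 30.0
```

```bash
python3 - <<'E'
from h import *
o=bot.get_obs();print(o['tool_pos'],o['grip_width'],o['finger_force'])
mv([*jig(0,-111),130],YAW)
E
```

```text
[ 484.00644888 -173.97190696  168.61230413] 7.816661608489466 29.996720552444458
shift mm [   1.8 -271.    38.6] twist -0.7
```

>>> play_rows(commands=[{"x":0,"y":-0.03,"z":0,"twist":-0.3},{"x":0,"y":-0.07,"z":0,"twist":-0.7},{"x":0,"y":-0.11,"z":0,"twist":-0.7},{"x":0.001,"y":-0.15,"z":0,"twist":-0.7},{"x":0.001,"y":-0.19,"z":0,"twist":-0.7},{"x":0.002,"y":-0.23,"z":0,"twist":-0.7},{"x":0.002,"y":-0.26,"z":0,"twist":-0.7},{"x":0.002,"y":-0.271,"z":0.01,"twist":-0.7}])

```text
time: 21.45
tool_pos: [476.4, 99.3, 158.1]
tcp_rot: [-3.141, 0.0, 0.05]
contact_force: [0.1, -0.3, -2.0]
grip_width: 7.9
finger_force: 30.0
```

>>> play_rows(commands=[{"x":0,"y":0,"z":0.02,"twist":0},{"x":0,"y":0,"z":0.03,"twist":0},{"x":0,"y":0,"z":0.03,"twist":0},{"x":0,"y":0,"z":0.03,"twist":0},{"x":0,"y":0,"z":0.03,"twist":0},{"x":0,"y":0,"z":0.03,"twist":0},{"x":0,"y":0,"z":0.03,"twist":0},{"x":0,"y":0,"z":0.03,"twist":0}])

```text
time: 22.25
tool_pos: [477.0, 96.8, 129.0]
tcp_rot: [3.142, -0.001, 0.047]
contact_force: [1.1, -1.3, -3.0]
grip_width: 7.9
finger_force: 30.0
```

```bash
python3 - <<'E'
from h import *
o=bot.get_obs();print(o['tool_pos'],o['tcp_rot'],o['grip_width'],o['finger_force'])
mv([*jig(0,-111),62],YAW)
c=cap('side'); im=c['pixels'][180:340,220:350,::-1]; cv2.imwrite('pics/s6.png',cv2.resize(im,None,fx=3.7,fy=3.7,interpolation=cv2.INTER_CUBIC))
E
```

```text
[477.00306277  96.7510863  129.01921276] [ 3.14150309e+00 -6.88084295e-04  4.67540377e-02] 7.9031611092183205 29.99668389558792
shift mm [-0.6 -0.2 67. ] twist -0.0
```

View pics/s6.png

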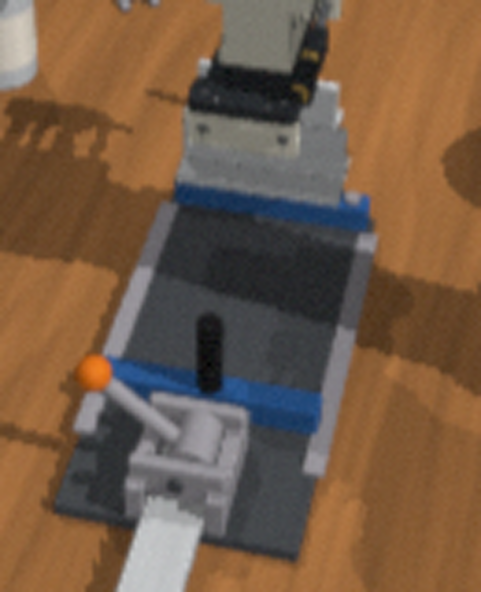

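>>> play_rows(commands=[{"x":0,"y":0,"z":0.012,"twist":0},{"x":0,"y":0,"z":0.028,"twist":0},{"x":0,"y":0,"z":0.044,"twist":0},{"x":0,"y":0,"z":0.055,"twist":0},{"x":0,"y":0,"z":0.062,"twist":0},{"x":0,"y":0,"z":0.067,"twist":0},{"x":0,"y":0,"z":0.067,"twist":0},{"x":0,"y":0,"z":0.067,"twist":0}])

```text
time: 23.1
tool_pos: [477.1, 96.8, 62.0]
tcp_rot: [3.142, -0.001, 0.047]
contact_force: [-0.4, -0.0, -2.5]
grip_width: 7.9
finger_force: 30.0
```

>>> play_rows(commands=[{"x":0,"y":0,"z":0,"twist":0},{"x":0,"y":0,"z":0,"twist":0},{"x":0,"y":0,"z":0,"twist":0},{"x":0,"y":0,"z":0,"twist":0},{"x":0,"y":0,"z":0,"twist":0},{"x":0,"y":0,"z":0,"twist":0},{"x":0,"y":0,"z":0,"twist":0},{"x":0,"y":0,"z":0,"twist":0}], jaw=0.5)

```text
time: 23.9
tool_pos: [476.8, 96.8, 61.6]
tcp_rot: [3.142, 0.0, 0.047]
contact_force: [0.5, -0.1, -0.5]
grip_width: 45.5
finger_force: 0.0
```

>>> play_rows(commands=[{"x":0,"y":0,"z":-0.02,"twist":0},{"x":0,"y":0,"z":-0.05,"twist":0},{"x":0,"y":0,"z":-0.08,"twist":0},{"x":0,"y":0,"z":-0.1,"twist":0},{"x":0,"y":0.03,"z":-0.1,"twist":0},{"x":0.01,"y":0.06,"z":-0.1,"twist":0},{"x":0.02,"y":0.08,"z":-0.1,"twist":0},{"x":0.02,"y":0.08,"z":-0.1,"twist":0}])

```text
time: 24.7
tool_pos: [501.7, 15.7, 161.8]
tcp_rot: [3.141, -0.001, 0.044]
contact_force: [-0.9, 0.1, 0.2]
grip_width: 45.8
finger_force: 0.0
```

```bash
python3 - <<'E'
from h import *
c=cap('wrist','w7.png')
c=cap('top'); 
im=c['pixels'][185:285,150:350,::-1]; cv2.imwrite('pics/t7.png',cv2.resize(im,None,fx=4,fy=4,interpolation=cv2.INTER_CUBIC))
for t in tees(c): print(t)
mv([514,-67,120],np.deg2rad(-1))
E
```

```text
shift mm [ 9.9 85.4 41.4] twist 3.6
```

View pics/t7.png

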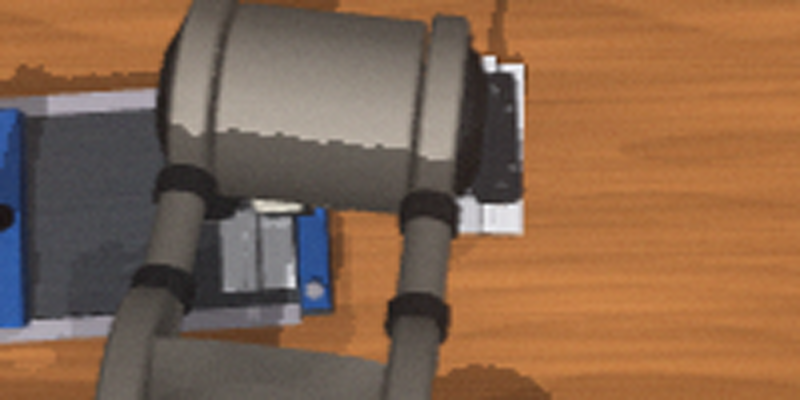

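>>> play_rows(commands=[{"x":0.004,"y":0.03,"z":0.01,"twist":1},{"x":0.008,"y":0.06,"z":0.03,"twist":2.5},{"x":0.01,"y":0.08,"z":0.04,"twist":3.6},{"x":0.01,"y":0.0855,"z":0.041,"twist":3.6},{"x":0.01,"y":0.0855,"z":0.041,"twist":3.6},{"x":0.01,"y":0.0855,"z":0.041,"twist":3.6},{"x":0.01,"y":0.0855,"z":0.041,"twist":3.6},{"x":0.01,"y":0.0855,"z":0.041,"twist":3.6}])

```text
time: 25.6
tool_pos: [514.7, -66.2, 121.2]
tcp_rot: [3.141, -0.001, -0.015]
contact_force: [-0.4, -0.0, 0.0]
grip_width: 45.6
finger_force: 0.0
```

```bash
python3 - <<'E'
from h import *
c=cap('wrist','w8.png'); mv([514,-67,49],np.deg2rad(-1))
E
```

```text
shift mm [-0.7  0.6 72.2] twist 0.2
```

View pics/w8.png

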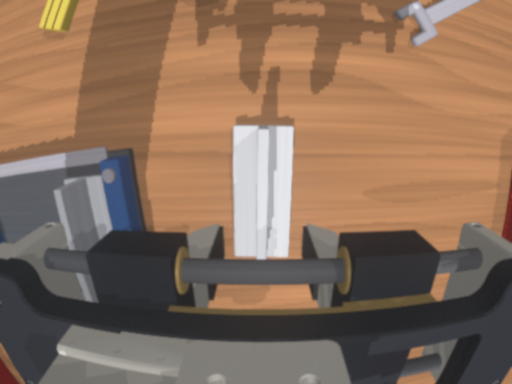

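The web stands at column 263, centred between the fingers (midpoint about 264); the first tee sits parallel inside the stop.

>>> play_rows(commands=[{"x":0,"y":0.0005,"z":0.015,"twist":0},{"x":0,"y":0.0005,"z":0.035,"twist":0},{"x":0,"y":0.0005,"z":0.055,"twist":0},{"x":0,"y":0.0005,"z":0.072,"twist":0},{"x":0,"y":0.0005,"z":0.072,"twist":0},{"x":0,"y":0.0005,"z":0.072,"twist":0},{"x":0,"y":0.0005,"z":0.072,"twist":0},{"x":0,"y":0.0005,"z":0.072,"twist":0}])

```text
time: 26.45
tool_pos: [515.2, -67.7, 49.7]
tcp_rot: [3.141, -0.002, -0.016]
contact_force: [-0.0, 0.3, 0.6]
grip_width: 45.8
finger_force: 0.0
```

>>> play_rows(commands=[{"x":0,"y":0,"z":0,"twist":0},{"x":0,"y":0,"z":0,"twist":0},{"x":0,"y":0,"z":0,"twist":0},{"x":0,"y":0,"z":0,"twist":0},{"x":0,"y":0,"z":0,"twist":0},{"x":0,"y":0,"z":0,"twist":0},{"x":0,"y":0,"z":0,"twist":0},{"x":0,"y":0,"z":0,"twist":0}], jaw=1)

```text
time: 27.25
tool_pos: [514.5, -67.4, 48.7]
tcp_rot: [-3.141, 0.0, -0.016]
contact_force: [0.4, 1.9, 0.7]
grip_width: 7.8
finger_force: 30.0
```

>>> play_rows(commands=[{"x":0,"y":0,"z":-0.01,"twist":0},{"x":0,"y":0,"z":-0.03,"twist":0},{"x":0,"y":0,"z":-0.055,"twist":0},{"x":0,"y":0,"z":-0.08,"twist":0},{"x":0,"y":0,"z":-0.1,"twist":0},{"x":0,"y":0,"z":-0.12,"twist":0},{"x":0,"y":0,"z":-0.12,"twist":0},{"x":0,"y":0,"z":-0.12,"twist":0}])

```text
time: 28.05
tool_pos: [514.3, -67.6, 168.6]
tcp_rot: [3.141, -0.0, -0.016]
contact_force: [-0.9, -0.3, -3.2]
grip_width: 7.6
finger_force: 30.0
```

```bash
python3 - <<'E'
from h import *
o=bot.get_obs();print(o['tool_pos'],o['grip_width'],o['finger_force'])
mv([*jig(0,-49),130],YAW)
E
```

```text
[514.31721254 -67.61552207 168.56625325] 7.611451112222433 29.998830556869507
shift mm [ -44.4 -225.8   38.5] twist -3.6
```

>>> play_rows(commands=[{"x":-0.006,"y":-0.03,"z":0,"twist":-1},{"x":-0.014,"y":-0.07,"z":0,"twist":-2},{"x":-0.022,"y":-0.11,"z":0,"twist":-3},{"x":-0.03,"y":-0.15,"z":0,"twist":-3.6},{"x":-0.038,"y":-0.19,"z":0,"twist":-3.6},{"x":-0.042,"y":-0.215,"z":0.01,"twist":-3.6},{"x":-0.0445,"y":-0.226,"z":0.03,"twist":-3.6},{"x":-0.0445,"y":-0.226,"z":0.038,"twist":-3.6}])

```text
time: 28.85
tool_pos: [471.5, 160.2, 128.0]
tcp_rot: [3.141, 0.005, 0.05]
contact_force: [0.6, -0.3, -2.8]
grip_width: 7.8
finger_force: 30.0
```

```bash
python3 - <<'E'
from h import *
cap('top');o=bot.get_obs();print(o['tool_pos'],o['grip_width'],o['finger_force'])
mv([*jig(0,-49),62],YAW)
E
```

```text
[471.56181259 159.10939757 127.45305582] 7.887514635219841 29.998938739299774
shift mm [ 2.3  0.2 65.4] twist 0.1
```

>>> play_rows(commands=[{"x":0,"y":0,"z":0,"twist":0},{"x":0,"y":0,"z":0.012,"twist":0},{"x":0,"y":0,"z":0.028,"twist":0},{"x":0,"y":0,"z":0.044,"twist":0},{"x":0,"y":0,"z":0.055,"twist":0},{"x":0,"y":0,"z":0.062,"twist":0},{"x":0,"y":0,"z":0.067,"twist":0},{"x":0,"y":0,"z":0.067,"twist":0}])

```text
time: 29.7
tool_pos: [473.6, 158.9, 63.3]
tcp_rot: [3.141, 0.0, 0.047]
contact_force: [-0.4, -0.1, -2.5]
grip_width: 7.9
finger_force: 30.0
```

>>> play_rows(commands=[{"x":0,"y":0,"z":0,"twist":0},{"x":0,"y":0,"z":0,"twist":0},{"x":0,"y":0,"z":0,"twist":0},{"x":0,"y":0,"z":0,"twist":0},{"x":0,"y":0,"z":0,"twist":0},{"x":0,"y":0,"z":0,"twist":0},{"x":0,"y":0,"z":0,"twist":0},{"x":0,"y":0,"z":0,"twist":0}], jaw=0.6)

```text
time: 30.5
tool_pos: [473.7, 159.1, 63.7]
tcp_rot: [3.141, 0.0, 0.047]
contact_force: [-0.4, 0.5, -0.7]
grip_width: 36.8
finger_force: 0.0
```

>>> play_rows(commands=[{"x":0,"y":0,"z":-0.02,"twist":0},{"x":0,"y":0,"z":-0.05,"twist":0},{"x":0,"y":0,"z":-0.08,"twist":0},{"x":0,"y":0,"z":-0.12,"twist":0},{"x":-0.04,"y":0.02,"z":-0.15,"twist":0},{"x":-0.06,"y":0.06,"z":-0.18,"twist":0},{"x":-0.08,"y":0.1,"z":-0.2,"twist":0},{"x":-0.08,"y":0.14,"z":-0.2,"twist":0}])

```text
time: 31.3
tool_pos: [399.4, 14.9, 266.4]
tcp_rot: [3.141, -0.005, 0.049]
contact_force: [0.9, 0.0, 0.7]
grip_width: 36.6
finger_force: 0.0
```

```bash
python3 - <<'E'
from h import *
s=cap('side'); c=cap('top'); 
a=cv2.resize(c['pixels'][190:285,100:250,::-1],(600,380),interpolation=cv2.INTER_CUBIC); cv2.imwrite('pics/t9.png',np.vstack([a,np.pad(cv2.resize(s['pixels'][215:335,230:340,::-1],(202,220),interpolation=cv2.INTER_CUBIC),((0,0),(0,398),(0,0)))]))
for r,_ in blob(c,blue,(100,190,250,290)): print(np.round(r[0],1),np.round(r[1],1),tojig(onz(c,*r[0],34)))
print(bot.get_obs()['tool_pos'])
E
```

```text
[151.5 239. ] [ 7. 54.] [ 0.1 55.7]
[226.9 226. ] [36.3  7. ] [  23.4 -152.8]
[400.43395292  11.4353081  264.89533606]
```

View pics/t9.png

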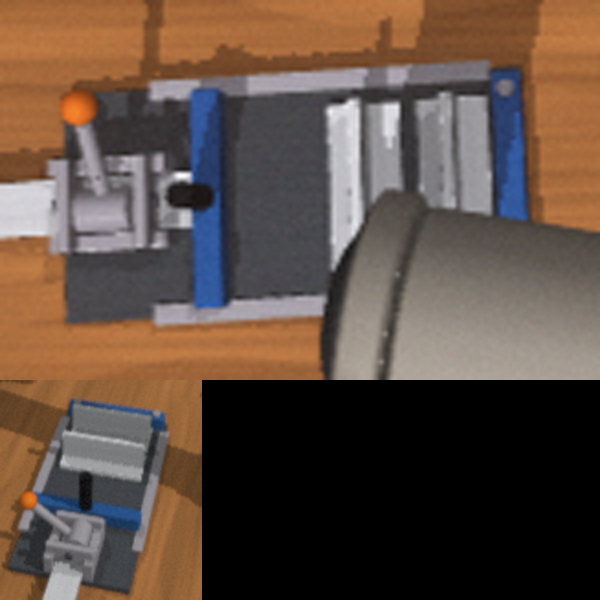

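```bash
python3 - <<'E'
from h import *
mv([*jig(0,103),160],YAW)
E
```

```text
shift mm [  77.8 -296.6  104.4] twist -0.3
```

>>> play_rows(commands=[{"x":0.01,"y":-0.045,"z":0,"twist":0},{"x":0.02,"y":-0.09,"z":0,"twist":0},{"x":0.04,"y":-0.135,"z":0.01,"twist":0},{"x":0.055,"y":-0.18,"z":0.03,"twist":0},{"x":0.07,"y":-0.225,"z":0.05,"twist":0},{"x":0.077,"y":-0.265,"z":0.07,"twist":0},{"x":0.078,"y":-0.29,"z":0.09,"twist":0},{"x":0.078,"y":-0.2965,"z":0.1,"twist":0}], jaw=1)

```text
time: 32.2
tool_pos: [462.7, 318.1, 160.9]
tcp_rot: [3.141, 0.003, 0.05]
contact_force: [-0.1, -0.2, 0.5]
grip_width: 0.3
finger_force: 0.0
```

>>> play_rows(commands=[{"x":0,"y":0,"z":0,"twist":0},{"x":0,"y":0,"z":0,"twist":0},{"x":0,"y":0,"z":0,"twist":0},{"x":0,"y":0,"z":0,"twist":0},{"x":0,"y":0,"z":0,"twist":0},{"x":0,"y":0,"z":0,"twist":0},{"x":0,"y":0,"z":0,"twist":0},{"x":0,"y":0,"z":0,"twist":0}])

```text
time: 33.0
tool_pos: [464.4, 315.2, 163.7]
tcp_rot: [3.142, -0.0, 0.047]
contact_force: [-0.0, -0.1, 0.2]
grip_width: -0.1
finger_force: 0.0
```

```bash
python3 - <<'E'
from h import *
o=bot.get_obs();print(o['tool_pos'],tojig(o['tool_pos']),o['grip_width'])
mv([*jig(0,101),92],YAW)
E
```

```text
[464.38503657 315.23010751 163.74702662] [ -1.7 107.6] -0.11547118654468293
shift mm [ 1.7  6.6 71.7] twist -0.0
```

>>> play_rows(commands=[{"x":0.002,"y":0.006,"z":0.02,"twist":0},{"x":0.002,"y":0.006,"z":0.045,"twist":0},{"x":0.002,"y":0.006,"z":0.065,"twist":0},{"x":0.002,"y":0.006,"z":0.072,"twist":0},{"x":0.002,"y":0.006,"z":0.072,"twist":0},{"x":0.002,"y":0.01,"z":0.072,"twist":0},{"x":0.002,"y":0.016,"z":0.072,"twist":0},{"x":0.002,"y":0.022,"z":0.072,"twist":0}])

```text
time: 33.8
tool_pos: [467.9, 293.4, 92.7]
tcp_rot: [-3.141, -0.002, 0.047]
contact_force: [-0.6, 3.4, 0.8]
grip_width: 0.6
finger_force: 1.9
```

>>> play_rows(commands=[{"x":0,"y":0.006,"z":0,"twist":0},{"x":0,"y":0.014,"z":0,"twist":0},{"x":0,"y":0.022,"z":0,"twist":0},{"x":0,"y":0.03,"z":0,"twist":0},{"x":0,"y":0.038,"z":0,"twist":0},{"x":0,"y":0.046,"z":0,"twist":0},{"x":0,"y":0.054,"z":0,"twist":0},{"x":0,"y":0.062,"z":0,"twist":0}])

```text
time: 34.6
tool_pos: [470.4, 231.0, 91.9]
tcp_rot: [-3.141, -0.001, 0.047]
contact_force: [0.0, 5.2, 3.3]
grip_width: 0.2
finger_force: 2.7
```

```bash
python3 - <<'E'
from h import *
o=bot.get_obs();print(o['tool_pos'],tojig(o['tool_pos']),o['contact_force'])
E
```

```text
[470.40430169 231.00164511  91.9445426 ] [ 0.3 23.2] [0.01021061 5.16107813 3.28146204]
```

>>> play_rows(commands=[{"x":0,"y":0.003,"z":0,"twist":0},{"x":0,"y":0.006,"z":0,"twist":0},{"x":0,"y":0.009,"z":0,"twist":0},{"x":0,"y":0.012,"z":0,"twist":0},{"x":0,"y":0.015,"z":0,"twist":0},{"x":0,"y":0.017,"z":0,"twist":0},{"x":0,"y":0.019,"z":0,"twist":0},{"x":0,"y":0.02,"z":0,"twist":0}])

```text
time: 35.4
tool_pos: [471.3, 212.1, 91.9]
tcp_rot: [-3.141, -0.001, 0.047]
contact_force: [-0.9, 8.9, 3.0]
grip_width: 0.0
finger_force: 4.0
```

>>> play_rows(commands=[{"x":0,"y":0.0005,"z":0,"twist":0},{"x":0,"y":0.001,"z":0,"twist":0},{"x":0,"y":0.0015,"z":0,"twist":0},{"x":0,"y":0.002,"z":0,"twist":0},{"x":0,"y":0.0025,"z":0,"twist":0},{"x":0,"y":0.003,"z":0,"twist":0},{"x":0,"y":0.003,"z":0,"twist":0},{"x":0,"y":0.003,"z":0,"twist":0}])

```text
time: 36.2
tool_pos: [471.4, 209.1, 91.8]
tcp_rot: [-3.141, -0.001, 0.047]
contact_force: [-0.3, 8.1, 3.5]
grip_width: 0.2
finger_force: 3.8
```

>>> play_rows(commands=[{"x":0,"y":0.0005,"z":0,"twist":0},{"x":0,"y":0.001,"z":0,"twist":0},{"x":0,"y":0.0015,"z":0,"twist":0},{"x":0,"y":0.002,"z":0,"twist":0},{"x":0,"y":0.002,"z":0,"twist":0},{"x":0,"y":0.002,"z":0,"twist":0},{"x":0,"y":0.002,"z":0,"twist":0},{"x":0,"y":0.002,"z":0,"twist":0}])

```text
time: 37.0
tool_pos: [471.5, 207.6, 91.9]
tcp_rot: [-3.14, -0.001, 0.047]
contact_force: [-0.1, 10.0, 3.6]
grip_width: 0.8
finger_force: 5.0
```

```bash
python3 - <<'E'
from h import *
o=bot.get_obs();print(o['tool_pos'],tojig(o['tool_pos']),o['contact_force'])
E
```

```text
[471.52946673 207.59825666  91.88125023] [ 0.3 -0.3] [-0.05363473 10.02461545  3.60205205]
```

>>> play_rows(commands=[{"x":0,"y":0.0005,"z":0,"twist":0},{"x":0,"y":0.001,"z":0,"twist":0},{"x":0,"y":0.0015,"z":0,"twist":0},{"x":0,"y":0.002,"z":0,"twist":0},{"x":0,"y":0.002,"z":0,"twist":0},{"x":0,"y":0.002,"z":0,"twist":0},{"x":0,"y":0.002,"z":0,"twist":0},{"x":0,"y":0.002,"z":0,"twist":0}])

```text
time: 37.8
tool_pos: [471.6, 205.6, 91.9]
tcp_rot: [-3.14, -0.001, 0.047]
contact_force: [-0.1, 9.5, 3.2]
grip_width: 0.6
finger_force: 5.0
```

>>> play_rows(commands=[{"x":0,"y":0.0005,"z":0,"twist":0},{"x":0,"y":0.001,"z":0,"twist":0},{"x":0,"y":0.001,"z":0,"twist":0},{"x":0,"y":0.001,"z":0,"twist":0},{"x":0,"y":0.001,"z":0,"twist":0},{"x":0,"y":0.001,"z":0,"twist":0},{"x":0,"y":0.001,"z":0,"twist":0},{"x":0,"y":0.001,"z":0,"twist":0}])

```text
time: 38.6
tool_pos: [471.7, 204.8, 91.9]
tcp_rot: [-3.14, -0.001, 0.047]
contact_force: [-0.4, 11.5, 2.0]
grip_width: 0.5
finger_force: 5.5
```

>>> play_rows(commands=[{"x":0,"y":0.0005,"z":0,"twist":0},{"x":0,"y":0.001,"z":0,"twist":0},{"x":0,"y":0.001,"z":0,"twist":0},{"x":0,"y":0.001,"z":0,"twist":0},{"x":0,"y":0.001,"z":0,"twist":0},{"x":0,"y":0.001,"z":0,"twist":0},{"x":0,"y":0.001,"z":0,"twist":0},{"x":0,"y":0.001,"z":0,"twist":0}])

```text
time: 39.4
tool_pos: [471.7, 204.6, 91.9]
tcp_rot: [-3.138, -0.001, 0.047]
contact_force: [-1.3, 15.9, 2.7]
grip_width: 0.4
finger_force: 7.7
```

>>> play_rows(commands=[{"x":0,"y":0.0005,"z":0,"twist":0},{"x":0,"y":0.001,"z":0,"twist":0},{"x":0,"y":0.0015,"z":0,"twist":0},{"x":0,"y":0.0015,"z":0,"twist":0},{"x":0,"y":0.0015,"z":0,"twist":0},{"x":0,"y":0.0015,"z":0,"twist":0},{"x":0,"y":0.0015,"z":0,"twist":0},{"x":0,"y":0.0015,"z":0,"twist":0}])

```text
time: 40.2
tool_pos: [471.7, 204.4, 92.0]
tcp_rot: [-3.136, -0.002, 0.046]
contact_force: [-2.0, 21.6, 2.5]
grip_width: 0.3
finger_force: 11.1
```

>>> play_rows(commands=[{"x":0,"y":0,"z":0,"twist":0},{"x":0,"y":-0.004,"z":0,"twist":0},{"x":0,"y":-0.015,"z":0,"twist":0},{"x":0,"y":-0.025,"z":-0.02,"twist":0},{"x":0,"y":-0.03,"z":-0.06,"twist":0},{"x":0,"y":-0.03,"z":-0.1,"twist":0},{"x":0,"y":-0.03,"z":-0.12,"twist":0},{"x":0,"y":-0.03,"z":-0.12,"twist":0}])

```text
time: 41.0
tool_pos: [471.4, 231.2, 214.4]
tcp_rot: [-3.141, -0.005, 0.047]
contact_force: [-0.1, 1.3, 0.0]
grip_width: 0.5
finger_force: 0.0
```

```bash
python3 - <<'E'
from h import *
s=cap('side'); o2=lambda h,q,v:(h>3)&(h<14)&(q>210)&(v>120)
print([b[0][0] for b in blob(s,o2,(230,240,330,330),2,4)], proj(s,[*jig(61.3,122.5),94.4]))
cv2.imwrite('pics/s10.png',cv2.resize(s['pixels'][215:345,220:350,::-1],None,fx=4.4,fy=4.4,interpolation=cv2.INTER_CUBIC))
print(bot.get_obs()['tool_pos']); mv([526.8,333.4,160],YAW)
E
```

```text
[(244.5, 280.0)] (np.float64(244.89870242137673), np.float64(280.52311373115083))
[470.49759487 230.85794515 212.33917089]
shift mm [ 61.  -99.8  52.4] twist -0.0
```

View pics/s10.png

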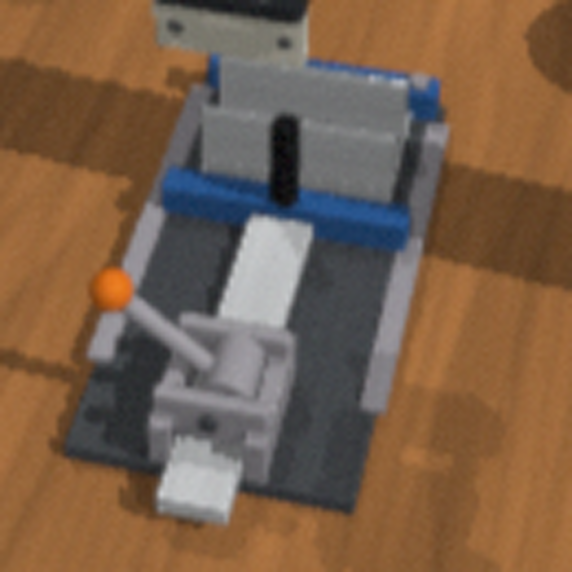

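>>> play_rows(commands=[{"x":0.02,"y":-0.035,"z":0,"twist":0},{"x":0.04,"y":-0.07,"z":0,"twist":0},{"x":0.061,"y":-0.0998,"z":0,"twist":0},{"x":0.061,"y":-0.0998,"z":0.02,"twist":0},{"x":0.061,"y":-0.0998,"z":0.04,"twist":0},{"x":0.061,"y":-0.0998,"z":0.053,"twist":0},{"x":0.061,"y":-0.0998,"z":0.053,"twist":0},{"x":0.061,"y":-0.0998,"z":0.053,"twist":0}], jaw=0.4)

```text
time: 41.85
tool_pos: [526.5, 333.3, 158.3]
tcp_rot: [3.141, 0.001, 0.047]
contact_force: [0.1, -0.0, -0.3]
grip_width: 54.1
finger_force: 0.0
```

```bash
python3 - <<'E'
from h import *
cap('top');print(bot.get_obs()['tool_pos']); mv([526.8,333.2,100.7],YAW)
E
```

```text
[526.89084563 333.46215704 159.15982061]
shift mm [-0.1  0.3 58.5] twist -0.0
```

>>> play_rows(commands=[{"x":0,"y":0,"z":0.015,"twist":0},{"x":0,"y":0,"z":0.035,"twist":0},{"x":0,"y":0,"z":0.05,"twist":0},{"x":0,"y":0,"z":0.0585,"twist":0},{"x":0,"y":0,"z":0.0585,"twist":0},{"x":0,"y":0,"z":0.0585,"twist":0},{"x":0,"y":0,"z":0.0585,"twist":0},{"x":0,"y":0,"z":0.0585,"twist":0}])

```text
time: 42.7
tool_pos: [527.0, 333.8, 101.1]
tcp_rot: [-3.141, -0.002, 0.047]
contact_force: [-0.1, -0.4, -0.9]
grip_width: 55.1
finger_force: 0.0
```

>>> play_rows(commands=[{"x":0,"y":0,"z":0,"twist":0},{"x":0,"y":0,"z":0,"twist":0},{"x":0,"y":0,"z":0,"twist":0},{"x":0,"y":0,"z":0,"twist":0},{"x":0,"y":0,"z":0,"twist":0},{"x":0,"y":0,"z":0,"twist":0},{"x":0,"y":0,"z":0,"twist":0},{"x":0,"y":0,"z":0,"twist":0}], jaw=1)

```text
time: 43.5
tool_pos: [526.5, 334.9, 100.3]
tcp_rot: [-3.14, -0.001, 0.047]
contact_force: [0.1, 5.7, -0.2]
grip_width: 22.3
finger_force: 30.0
```

>>> play_rows(commands=[{"x":-0.006,"y":0,"z":-0.0064,"twist":0},{"x":-0.0126,"y":0,"z":-0.0121,"twist":0},{"x":-0.0198,"y":0,"z":-0.017,"twist":0},{"x":-0.0275,"y":0,"z":-0.0211,"twist":0},{"x":-0.0356,"y":0,"z":-0.0244,"twist":0},{"x":-0.044,"y":0,"z":-0.0267,"twist":0},{"x":-0.0526,"y":0,"z":-0.0281,"twist":0},{"x":-0.0613,"y":0,"z":-0.0286,"twist":0}])

```text
time: 44.3
tool_pos: [465.8, 331.9, 129.2]
tcp_rot: [-3.139, -0.003, 0.047]
contact_force: [3.0, 4.3, -3.0]
grip_width: 22.1
finger_force: 30.0
```

>>> play_rows(commands=[{"x":-0.0087,"y":0,"z":0.0005,"twist":0},{"x":-0.0173,"y":0,"z":0.0019,"twist":0},{"x":-0.0257,"y":0,"z":0.0042,"twist":0},{"x":-0.0338,"y":0,"z":0.0075,"twist":0},{"x":-0.0415,"y":0,"z":0.0116,"twist":0},{"x":-0.0487,"y":0,"z":0.0165,"twist":0},{"x":-0.0553,"y":0,"z":0.0222,"twist":0},{"x":-0.0613,"y":0,"z":0.0286,"twist":0}])

```text
time: 45.1
tool_pos: [404.3, 328.8, 101.8]
tcp_rot: [-3.139, -0.003, 0.047]
contact_force: [-2.0, 3.4, 11.9]
grip_width: 22.0
finger_force: 30.0
```

>>> play_rows(commands=[{"x":-0.001,"y":0,"z":0.001,"twist":0},{"x":-0.001,"y":0,"z":0.001,"twist":0},{"x":-0.001,"y":0,"z":0.001,"twist":0},{"x":-0.001,"y":0,"z":0.001,"twist":0},{"x":-0.001,"y":0,"z":0.001,"twist":0},{"x":-0.001,"y":0,"z":0.001,"twist":0},{"x":-0.001,"y":0,"z":0.001,"twist":0},{"x":-0.001,"y":0,"z":0.001,"twist":0}])

```text
time: 45.9
tool_pos: [402.7, 328.7, 100.0]
tcp_rot: [-3.14, -0.001, 0.047]
contact_force: [-3.1, 5.4, 7.8]
grip_width: 22.2
finger_force: 30.0
```

Lever fully over; release, lift clear and check everything.

>>> play_rows(commands=[{"x":0,"y":0,"z":0,"twist":0},{"x":0,"y":0,"z":0,"twist":0},{"x":0,"y":0,"z":0,"twist":0},{"x":0,"y":0,"z":0,"twist":0},{"x":0,"y":0,"z":0,"twist":0},{"x":0,"y":0,"z":0,"twist":0},{"x":0,"y":0,"z":0,"twist":0},{"x":0,"y":0,"z":0,"twist":0}], jaw=0.4)

```text
time: 46.7
tool_pos: [403.1, 327.8, 99.1]
tcp_rot: [3.141, 0.0, 0.047]
contact_force: [0.7, 0.6, -0.3]
grip_width: 55.4
finger_force: 0.0
```

>>> play_rows(commands=[{"x":0,"y":0,"z":-0.03,"twist":0},{"x":0,"y":0,"z":-0.07,"twist":0},{"x":0,"y":0,"z":-0.11,"twist":0},{"x":0,"y":0,"z":-0.15,"twist":0},{"x":0,"y":0.04,"z":-0.18,"twist":0},{"x":0,"y":0.08,"z":-0.2,"twist":0},{"x":0,"y":0.12,"z":-0.2,"twist":0},{"x":0,"y":0.16,"z":-0.2,"twist":0}])

```text
time: 47.5
tool_pos: [410.5, 166.6, 300.0]
tcp_rot: [-3.141, -0.002, 0.048]
contact_force: [0.7, -0.3, 0.2]
grip_width: 55.2
finger_force: 0.0
```

>>> play_rows(commands=[{"x":0,"y":0.045,"z":0,"twist":0},{"x":0,"y":0.09,"z":0,"twist":0},{"x":0,"y":0.135,"z":0,"twist":0},{"x":0,"y":0.18,"z":0,"twist":0},{"x":0,"y":0.225,"z":0,"twist":0},{"x":0,"y":0.27,"z":0,"twist":0},{"x":0,"y":0.3,"z":0,"twist":0},{"x":0,"y":0.3,"z":0,"twist":0}])

```text
time: 48.3
tool_pos: [424.6, -134.9, 299.0]
tcp_rot: [3.141, 0.0, 0.042]
contact_force: [0.7, 0.1, -0.5]
grip_width: 54.8
finger_force: 0.0
```

```bash
python3 - <<'E'
from h import *
s=cap('side'); c=cap('top'); o2=lambda h,q,v:(h>3)&(h<14)&(q>210)&(v>120)
print([b[0][0] for b in blob(s,o2,(230,240,330,330),2,4)], proj(s,[*jig(-61.3,122.5),94.4]))
for r,_ in blob(c,blue,(100,190,250,290)): print(np.round(r[0],1),np.round(r[1],1),tojig(onz(c,*r[0],34)))
print(bot.get_obs()['tool_pos'])
a=cv2.resize(c['pixels'][80:290,90:460,::-1],(740,420),interpolation=cv2.INTER_CUBIC)
a[250:420,0:10]=a[250:420,0:10]
cv2.imwrite('pics/f.png',np.vstack([a,np.pad(cv2.resize(s['pixels'][230:330,150:350,::-1],(340,170),interpolation=cv2.INTER_CUBIC),((0,0),(0,400),(0,0)))]))
E
```

```text
[(296.0, 289.0)] (np.float64(296.56332310636276), np.float64(290.0301795770388))
[183.7 237.5] [53.2  7. ] [ -1.1 -33. ]
[227.2 234.5] [53.4  6.6] [  -0.  -152.7]
[ 424.40274496 -131.87349683  298.99334355]
```

View pics/f.png

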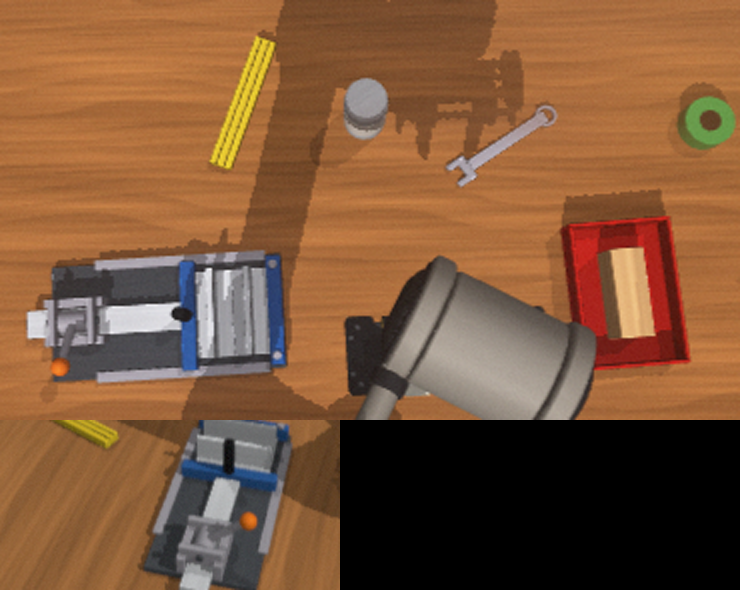

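```bash
python3 -c "
from plant import bot
print(bot.close_job())"
```

```text
the job is handed in; nothing more can be done
None
```

The job is done and handed in at about 48 s: the packing block is in the red tray, both T-sections (only two were present) lie web up and snug between stop and fence (clear width about 100 mm), the lever is back in its locked position, and I did not touch the can, wrench or rule.

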